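# Close up the strand on the bead board

### The arm

A 6-joint arm with a two-finger parallel gripper is mounted at the origin on the work surface. World frame = base frame: x ahead of the robot, y to its left, z up, the work surface at z = 0. Lengths are in m, angles in degrees, forces in N, time in s.
With the tool pointing down it reaches from about 0.4 to 0.825 m from the base axis. Payload 7 kg.
Tool frame: the origin (TCP) lies midway between the tips of the shut fingers; the grasp point (between the pads) lies r.hold_point_z behind it (r.hold_point_z is the distance from the TCP to the grasp point, in m); z points along the fingers, x is the direction in which the jaws open and shut, and the axes are right-handed (so a half turn about z gives the same grasp; the last joint's range is limited). The gripper opens to 88 mm and grips with 3 to 60 N. Pads are 19 mm wide; open, the fingers measure 130 mm over their backs; the gripper's body (78 mm by 193 mm) begins 47 mm behind the grasp point.
Start: joints at [-49.67, 20.546, 0.682, 0, -70.136, -16.507], TCP at [0.273, -0.617, 0.227] pointing down, gripper open.
Joint ranges: [-176.03, 176.03], [-82.01, 121.73], [-58.28, 71.71], [-173.87, 95.51], [-174.79, -0.11], [-173.66, 173.66]. Speed limits (degrees/s): [136.94, 136.94, 172.46, 180, 180, 180].

### API

Orientations are given as [roll, pitch, yaw] about the fixed x, y, z axes, in that order (R = Rz(yaw) Ry(pitch) Rx(roll)).
In Python, from plant import get_state, viewer, close_job, r gives the robot as it stands.
- The arm moves only by the tool apply_moves, never from a script. Its argument "plan" is a list of rows, each a list of 3 entries, a list of its own where there are three numbers: the closure in counts, from 0 (fully open) to 255 (shut), then the shift along the tool's x, y, z in units of 50 mm (1.0 is 50 mm), then the turn about the tool's z in units of 6 degrees (1.0 is 6 degrees). A call has 1 to 12 rows; each row shifts and turns the commanded pose from where the row before left it, along the tool's axes as they then stand; what a row does not reach is not made up. A row lasts 1/8 s, in which the tool goes at most 62.5 mm and 10.7 degrees, less where a joint would pass 70% of its speed; a pose out of reach is approached as far as the arm can. A call is refused whole if a number of a shift passes 1 or a number of a turn 1, either way. A call with a gripper value outside its range is refused whole. The fingers move at their own pace and stop on an object; "squeeze" is the grip in N (left out, the last holds). Time passes only in rows, so rows that do not move let the fingers close. It gives the time, the measured TCP pose, the force and the opening at its end, in the units of the state.
- get_state(): the state, without advancing time (a new reading comes with each control period).
- viewer.capture(name): name is "scene" or "top" or "wrist"; returns a dict with "frame" (420x560x3 uint8, blue, green, red), "K" (3x3 intrinsics, pixels), "R" (3x3) and "t" (3): a world point X has camera coordinates R X + t; the wrist camera has in their place "mount" (4x4, takes a point from camera to tool coordinates, whose origin is the TCP and whose axes are the tool frame's). Camera axes: x right, y down, z forward; pixel columns grow to the right and rows downward; lengths in m; the calibration is good to about 2 mm. The wrist camera is an equidistant fisheye: a pixel r from the principal point sees the ray r / f radians off the axis. A picture is of the moment at which its call begins: read the wrist's pose just before it. There is no depth.
- close_job(): hands the job in, once; it reports no verdict.
The state is a dict: "time_s": time; "joints": joint angles; "qd": joint speeds; "joint_torque": joint torques, N m; "tcp_pos": TCP position; "eef_rot": TCP orientation; "contact_force": force on the tool from outside, world axes, zero at the start; "moment": the same for the moment, N m; "gripper_width": finger opening in m.
Only numpy, scipy, OpenCV 4.12 (cv2) and the standard library are available. Lean on these libraries where they do the work, as an engineer would, in place of code of your own. Each camera call takes 0.05 s, during which the arm holds its last target.

### The job

The five glass beads of a new strand have rolled apart in the U-shaped channel of the grey bead board. Trace the channel with the fingertips just above the board, from behind the bead farthest from the red mark and round the bend, and gently push all the beads together into one row without gaps against the closed end marked with red. Only push: no bead may be picked up or leave the channel, and the other things on the bench and in the board's tray stay where they are.

Things in the scene. Friction and masses are not known exactly. Their poses are not given: they have to be found in the camera images.
- board: Bead layout board, grey with dark channel floor, fixed and level, 12.5 mm thick. Origin: on its underside (bench level), at the centre of the half-circle bend of the U-shaped channel in its top; z up. The U's straight legs run to +x at y = +70 and -70 mm. Outline: 196 mm wide, from x = -98 mm (round end) to +131 mm (square end). White ticks line the channel, a red bar marks the end of the +y leg.
- channel_end (a point): The closed end marked by the red bar on the rim: middle of the end wall at floor level, (115, 70, 4) mm in the board's frame. From here the +y leg runs 115 mm straight back to x = 0. The channel is 24 mm wide with upright walls and a flat floor, 8.5 mm deep: floor 4 mm, board top 12.5 mm above the bench.
- bend (a point): Middle of the bend, on the channel's centreline at floor level, (-70, 0, 4) mm in the board's frame. The bend is a half circle of centreline radius 70 mm about the board's origin, on its -x side; it joins the two legs at x = 0. Fingertips 2 to 5 mm over the board's top push the beads well; a bead pushed askew to the channel, or from high on its crown, can wedge.
- far_end (a point): The other, unmarked closed end, of the -y leg: middle of its end wall at floor level, (115, -70, 4) mm in the board's frame.
- bead_amber: Loose amber orange glass bead, a 20 mm ball of 10 to 16 g, slippery; pushed slowly it rolls and soon stops by itself. Origin: its centre, 1.5 mm above the board's top (its axes turn as it rolls), so 11.5 mm of it stand above the board. The five lie apart along the whole channel, colours in any order, and cannot pass one another. Closed up, their centres are 10, 30, 50, 70, 90 mm from the end wall.
- bead_green: Loose dark green glass bead, a 20 mm ball of 10 to 16 g, slippery; pushed slowly it rolls and soon stops by itself. Origin: its centre, 1.5 mm above the board's top (its axes turn as it rolls), so 11.5 mm of it stand above the board. The five lie apart along the whole channel, colours in any order, and cannot pass one another. Closed up, their centres are 10, 30, 50, 70, 90 mm from the end wall.
- bead_blue: Loose blue glass bead, a 20 mm ball of 10 to 16 g, slippery; pushed slowly it rolls and soon stops by itself. Origin: its centre, 1.5 mm above the board's top (its axes turn as it rolls), so 11.5 mm of it stand above the board. The five lie apart along the whole channel, colours in any order, and cannot pass one another. Closed up, their centres are 10, 30, 50, 70, 90 mm from the end wall.
- bead_red: Loose dark red glass bead, a 20 mm ball of 10 to 16 g, slippery; pushed slowly it rolls and soon stops by itself. Origin: its centre, 1.5 mm above the board's top (its axes turn as it rolls), so 11.5 mm of it stand above the board. The five lie apart along the whole channel, colours in any order, and cannot pass one another. Closed up, their centres are 10, 30, 50, 70, 90 mm from the end wall.
- bead_white: Loose ivory white glass bead, a 20 mm ball of 10 to 16 g, slippery; pushed slowly it rolls and soon stops by itself. Origin: its centre, 1.5 mm above the board's top (its axes turn as it rolls), so 11.5 mm of it stand above the board. The five lie apart along the whole channel, colours in any order, and cannot pass one another. Closed up, their centres are 10, 30, 50, 70, 90 mm from the end wall.
- wax_tube: Loose blue-violet carving-wax tube, eight-sided, 95 mm long (its x), 33 mm wide and 33 mm high, lying on the bench left (+y) of the board. Origin under its middle. To be left alone.
- spoon: Loose dark steel measuring spoon, 125 mm long, 11 mm high, on the bench right (-y) of the board. Origin under the bowl (32 mm across), the handle runs to its +x. To be left alone.
- bench_block: Loose polished steel bench block, 65 x 65 x 12 mm, on the bench right of the spoon. Origin under its centre. To be left alone.
- clasp_ring: Loose brass clasp ring, 22 mm across, 4 mm high, lying in the sunk tray in the middle of the board (board frame x 22 to 103, y -44 to +44 mm, as deep as the channel), all below the board's top. Origin under its centre. To be left alone.

How it is judged (in metres and radians):
On the way, in this order (a step that is already met when the one before it is completed fails the run):
1. all the beads have been pushed out of the far leg into the bend ((x of bead_amber in the frame of board below 0 m or y of bead_amber in the frame of board above 0 m) and (x of bead_green in the frame of board below 0 m or y of bead_green in the frame of board above 0 m) and (x of bead_blue in the frame of board below 0 m or y of bead_blue in the frame of board above 0 m) and (x of bead_red in the frame of board below 0 m or y of bead_red in the frame of board above 0 m) and (x of bead_white in the frame of board below 0 m or y of bead_white in the frame of board above 0 m)), for 0.05 s.
2. all the beads have passed the middle of the bend (y of each of bead_amber, bead_green, bead_blue, bead_red, bead_white in the frame of board above 0 m), for 0.05 s.
At the end, for the whole second after the job is handed in: All five beads lie at rest on the floor of the leg that ends at the red mark, in one closed row: no bead centre is more than 96 mm from the end wall (90 mm when perfectly closed). Wax tube, spoon, bench block and clasp ring are within 10 mm of their starts (x of bead_amber in the frame of board between 0.019 and 0.11 m and y of bead_amber in the frame of board between 0.064 and 0.076 m and z of bead_amber in the frame of board between 0.011 and 0.017 m and linear speed of each of bead_amber, bead_green, bead_blue, bead_red, bead_white below 0.01 m/s and x of bead_green in the frame of board between 0.019 and 0.11 m and y of bead_green in the frame of board between 0.064 and 0.076 m and z of bead_green in the frame of board between 0.011 and 0.017 m and x of bead_blue in the frame of board between 0.019 and 0.11 m and y of bead_blue in the frame of board between 0.064 and 0.076 m and z of bead_blue in the frame of board between 0.011 and 0.017 m and x of bead_red in the frame of board between 0.019 and 0.11 m and y of bead_red in the frame of board between 0.064 and 0.076 m and z of bead_red in the frame of board between 0.011 and 0.017 m and x of bead_white in the frame of board between 0.019 and 0.11 m and y of bead_white in the frame of board between 0.064 and 0.076 m and z of bead_white in the frame of board between 0.011 and 0.017 m and distance of each of wax_tube, spoon, bench_block, clasp_ring from where it was at the start of the episode below 0.01 m); the robot touches nothing.
It fails at once if a bead is lifted or squeezed out of the channel (more than 8 mm above its place on the floor) (z of any of bead_amber, bead_green, bead_blue, bead_red, bead_white in the frame of board above 0.022 m).
It fails at once if a bead or the board is pushed hard (more than 25 N) (contact force between the fingers and bead_amber above 25 N or contact force between the fingers and bead_green above 25 N or contact force between the fingers and bead_blue above 25 N or contact force between the fingers and bead_red above 25 N or contact force between the fingers and bead_white above 25 N or contact force between the fingers and board above 25 N).
It fails at once if the wax tube, spoon, bench block or clasp ring is moved by more than 10 mm (distance of any of wax_tube, spoon, bench_block, clasp_ring from where it was at the start of the episode above 0.01 m).
It also fails if it takes over 54 s, if anything falls off the work surface, if the arm or the gripper's body presses on something with over 40 N, if the wrist force passes 120 N, or if a joint passes its speed limit or range.

## Working session

There is one attempt and no reset: what is moved stays moved. The work goes in short steps, Python scripts to look and compute and a tool call to move; the robot and the scene stay as the last step left them, time stands still between calls to the robot, and variables do not carry over. Pictures are saved under pics/ and viewed, and the job is handed in when it is done.

Besides the shell and the picture viewer there is one more tool, called after ">>>" by a JSON object that holds its "method" and its "body", one argument or row to a line. apply_moves: Moves the arm, as the interface text tells. Its arguments: {"type":"object","properties":{"plan":{"type":"array","items":{"type":"array"}},"squeeze":{"type":"number"}},"required":["plan"]}

```bash
ls; mkdir -p pics; python3 - <<'E'
from plant import get_state, viewer, r
import cv2, pickle
print(get_state()); print(r.hold_point_z)
for n in ("scene","top","wrist"):
    d=viewer.capture(n); cv2.imwrite(f"pics/a_{n}.png",d["frame"]); pickle.dump(d,open(f"a_{n}.pkl","wb"))
    print(n,{k:v for k,v in d.items() if k!="frame"})
E
```

```text
pics
{'time_s': 0.0, 'joints': array([-4.96719096e+01,  2.05904654e+01,  6.36369754e-01, -2.08442613e-02,
       -7.01381581e+01, -1.65085034e+01]), 'qd': array([-0.06585212,  0.00318049, -0.0158385 , -0.07090406,  0.01015132,
       -0.00165588]), 'joint_torque': array([-4.05343872e-04, -5.82710123e+01,  2.93040562e+01,  6.99718907e+00,
        6.58313889e-03, -1.79835492e-04]), 'tcp_pos': array([ 0.27240693, -0.61706245,  0.2256511 ]), 'eef_rot': array([-1.79992570e+02, -9.40194466e-02,  1.13812483e+02]), 'contact_force': array([ 0.13380653,  0.28788421, -0.66951832]), 'moment': array([-0.01829605,  0.06164528,  0.04947884]), 'gripper_width': 0.08764663253616845}
0.0188
scene {'K': array([[438.17843697,   0.        , 287.68035332],
       [  0.        , 438.17843697, 218.23769965],
       [  0.        ,   0.        ,   1.        ]]), 'R': array([[-5.18803094e-01,  8.54893744e-01, -1.89789850e-04],
       [ 7.09722915e-01,  4.30580553e-01, -5.57578489e-01],
       [-4.76588642e-01, -2.89408143e-01, -8.30124203e-01]]), 't': array([ 0.31461548, -0.36339384,  1.18965671])}
top {'K': ar
[... 171 characters left out ...]
360493, -0.99913244, -0.04148943],
       [-0.99892831,  0.00551248, -0.04595472],
       [ 0.04614357,  0.0412793 , -0.99808156]]), 't': array([0.0175609 , 0.55977427, 0.94707208])}
wrist {'K': array([[325.1922621 ,   0.        , 276.406283  ],
       [  0.        , 325.1922621 , 207.69425408],
       [  0.        ,   0.        ,   1.        ]]), 'mount': array([[ 9.99999459e-01, -2.88564909e-04, -9.99047721e-04,
         1.12419909e-03],
       [ 5.23457716e-04,  9.69816700e-01,  2.43834564e-01,
        -6.53508767e-02],
       [ 8.98531065e-04, -2.43834955e-01,  9.69816327e-01,
        -1.59113189e-01],
       [ 0.00000000e+00,  0.00000000e+00,  0.00000000e+00,
         1.00000000e+00]])}
```

View pics/a_top.png

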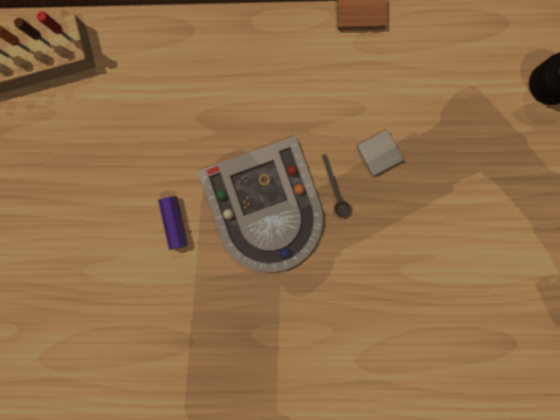

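View pics/a_scene.png

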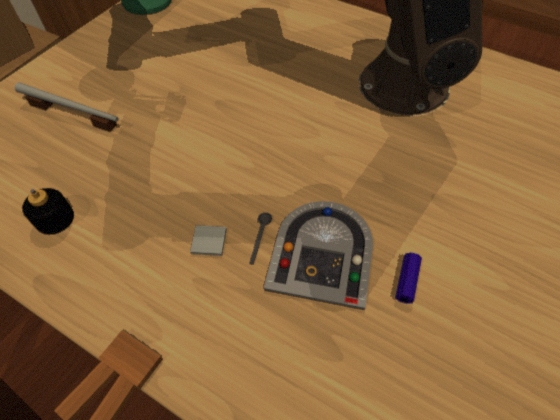

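The top view shows the red bar at (213,171), then the beads: green (221,195), white (228,214), blue (285,254), orange (299,189) and red (292,171). I'll crop in to fit the board.

```bash
cat > h.py <<'E'
import numpy as np, cv2, pickle
def ray_plane(d,px,z):
    px=np.atleast_2d(np.array(px,float)); R,t,K=d["R"],d["t"],d["K"]
    c=-R.T@t
    v=np.c_[(px-K[:2,2])/K[0,0],np.ones(len(px))]@R
    return (c+v*((z-c[2])/v[:,2])[:,None])[:,:2]
E
python3 - <<'E'
from h import *
for n,(x0,x1,y0,y1) in dict(top=(150,420,120,290),scene=(180,440,190,320)).items():
    d=pickle.load(open(f"a_{n}.pkl","rb")); f=d["frame"]
    c=cv2.convertScaleAbs(f[y0:y1,x0:x1],alpha=1.7); cv2.imwrite(f"pics/b_{n}.png",cv2.resize(c,None,fx=2.9,fy=2.9,interpolation=cv2.INTER_CUBIC))
    hsv=cv2.cvtColor(f,cv2.COLOR_BGR2HSV)
    pts=dict(top=[(213,171),(221,195),(228,214),(285,254),(299,189),(292,171),(235,205),(205,200),(190,260)],scene=[(351,300),(355,277),(357,260),(328,212),(288,247),(285,263),(345,240)])[n]
    for p in pts: print(n,p,hsv[p[1],p[0]])
    print(ray_plane(d,pts[:6],.0125))
E
```

```text
top (213, 171) [  3 176 146]
top (221, 195) [ 57 113  81]
top (228, 214) [ 20  67 156]
top (285, 254) [117 115  80]
top (299, 189) [ 14 177 156]
top (292, 171) [  3 185 116]
top (235, 205) [ 15  50 122]
top (205, 200) [ 15 128 137]
top (190, 260) [ 18 120 159]
[[6.38635355e-01 1.61724903e-01]
 [5.93282545e-01 1.46462720e-01]
 [5.57551504e-01 1.33186032e-01]
 [4.82683987e-01 2.66343112e-02]
 [6.03484703e-01 1.28782643e-04]
 [6.37317381e-01 1.30643374e-02]]
scene (351, 300) [  1 238 134]
scene (355, 277) [ 65 162 104]
scene (357, 260) [ 28  50 173]
scene (328, 212) [111 187  94]
scene (288, 247) [ 17 199 172]
scene (285, 263) [  2 209 144]
scene (345, 240) [ 16  52 113]
[[ 6.41524823e-01  1.61080944e-01]
 [ 5.94471494e-01  1.46162022e-01]
 [ 5.58679227e-01  1.32867447e-01]
 [ 4.85985279e-01  2.80405100e-02]
 [ 6.04515799e-01 -3.95669042e-04]
 [ 6.38980492e-01  1.35280249e-02]]
```

View pics/b_top.png

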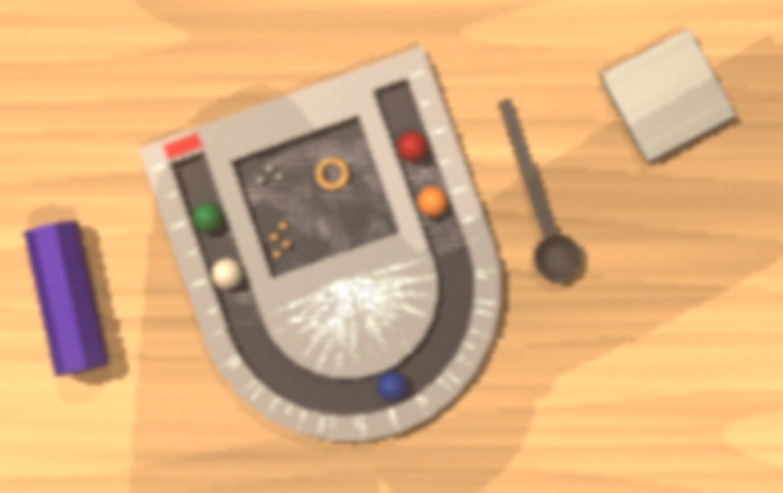

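View pics/a_wrist.png

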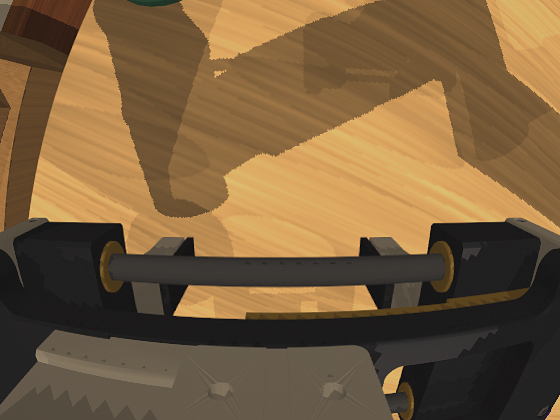

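The views agree to about 2 mm. Next is the board pose from its outline.

```bash
cat > board.py <<'E'
from h import *
from scipy.optimize import least_squares
rois=dict(top=(185,335,125,285),scene=(255,385,195,312))
def outline(d,roi):
    f=d["frame"]; x0,x1,y0,y1=roi
    s=cv2.cvtColor(f,cv2.COLOR_BGR2HSV)[:,:,1]
    m=np.zeros(s.shape,np.uint8); m[y0:y1,x0:x1]=(s[y0:y1,x0:x1]<95)*255
    m=cv2.morphologyEx(m,cv2.MORPH_CLOSE,np.ones((5,5)))
    cs,_=cv2.findContours(m,cv2.RETR_EXTERNAL,cv2.CHAIN_APPROX_NONE)
    c=max(cs,key=cv2.contourArea); return c[:,0,:].astype(float),m
def sd(P,p):   # outline signed distance in board frame
    c,s=np.cos(p[2]),np.sin(p[2]); q=(P-p[:2])@np.array([[c,-s],[s,c]])
    x,y=q[:,0],q[:,1]
    dr=np.where(x<0,np.hypot(x,y),abs(y))-.098
    return np.maximum(dr,x-.131)
if __name__=="__main__":
    for n in rois:
        d=pickle.load(open(f"a_{n}.pkl","rb")); c,m=outline(d,rois[n]); cv2.imwrite(f"pics/m_{n}.png",m)
        P=ray_plane(d,c,.0125)
        r=least_squares(lambda p:sd(P,p),[.54,.06,np.radians(20)],loss='soft_l1',f_scale=.002)
        p=r.x; e=sd(P,p); print(n,p[:2]*1e3,np.degrees(p[2]),"rms mm",1e3*np.sqrt(np.mean(e**2)),1e3*np.median(e))
        hsv=cv2.cvtColor(d["frame"],cv2.COLOR_BGR2HSV)
        pts=dict(top=[(213,171),(221,195),(228,214),(285,254),(299,189),(292,171)],scene=[(351,300),(355,277),(357,260),(328,212),(288,247),(285,263)])[n]
        W=ray_plane(d,pts,.014); cc,ss=np.cos(p[2]),np.sin(p[2])
        print(np.round((W-p[:2])@np.array([[cc,-ss],[ss,cc]])*1e3,1).tolist())
E
python3 board.py; python3 -c "
import cv2,numpy as np
a=cv2.imread('pics/m_top.png')[120:320,180:400];b=cv2.imread('pics/m_scene.png')[120:320,180:400]
cv2.imwrite('pics/m.png',np.hstack([a,b]))"
```

```text
top [548.20754133  55.38928154] 19.50252827978417 rms mm 0.6188578355041727 -0.27014655192378334
[[120.5, 69.8], [72.7, 70.6], [34.6, 70.0], [-71.3, -5.3], [33.5, -70.5], [69.7, -69.6]]
scene [552.06364098  55.12207601] 19.266109824787893 rms mm 0.9774328983795211 -0.3050317398035074
[[120.1, 70.4], [70.8, 71.9], [32.7, 71.1], [-70.3, -3.7], [32.0, -69.5], [69.1, -67.8]]
```

View pics/m.png

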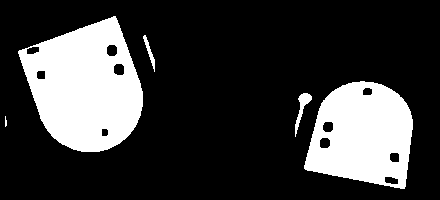

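The board comes out at (0.549, 0.0553) with yaw 19.4°. The top fit has 0.6 mm rms; the scene view is biased towards the near side by the board's edge. Red lies at board x≈70 and amber at ≈33 on the far leg, and blue is at (-71,-5). Next I travel over with shut fingers at height.

>>> {"method": "apply_moves", "body": {
  "plan": [
    [255,[0.53,0.78,0],0],
    [255,[0.53,0.78,0],0],
    [255,[0.53,0.78,0],0],
    [255,[0.53,0.78,0],0],
    [255,[0.53,0.78,0],0],
    [255,[0.53,0.78,0],0],
    [255,[0.53,0.78,0],0],
    [255,[0.53,0.78,0],0]
  ],
  "squeeze": 10
}}

```text
time_s: 1.15
tcp_pos: [0.4729, -0.2961, 0.2265]
eef_rot: [-180.0, -0.0, 113.8]
contact_force: [1.2, -0.0, -0.1]
gripper_width: 0.0132
```

>>> {"method": "apply_moves", "body": {
  "plan": [
    [255,[0.53,0.78,0],0],
    [255,[0.53,0.78,0],0],
    [255,[0.53,0.78,0],0],
    [255,[0.53,0.78,0],0],
    [255,[0.53,0.78,0],0],
    [255,[0.53,0.78,0],0],
    [255,[0.53,0.78,0],0],
    [255,[0.53,0.78,0],0]
  ]
}}

```text
time_s: 2.15
tcp_pos: [0.6727, 0.0239, 0.2263]
eef_rot: [-180.0, -0.0, 113.8]
contact_force: [1.0, -0.5, 0.6]
gripper_width: 0.0005
```

>>> {"method": "apply_moves", "body": {
  "plan": [
    [255,[0,0,0],-1],
    [255,[0,0,0],-1],
    [255,[0,0,0],-1],
    [255,[0,0,0],-1],
    [255,[0,0,0],-1],
    [255,[0,0,0],-1],
    [255,[0,0,0],-1],
    [255,[0,0,0],-1],
    [255,[0,0,0],-1],
    [255,[0,0,0],-1]
  ]
}}

```text
time_s: 3.4
tcp_pos: [0.672, 0.0224, 0.2262]
eef_rot: [-180.0, -0.0, 174.0]
contact_force: [0.2, 0.5, -0.8]
gripper_width: 0.0007
```

>>> {"method": "apply_moves", "body": {
  "plan": [
    [255,[0,0,0],-1],
    [255,[0,0,0],-1],
    [255,[0,0,0],-1],
    [255,[0,0,0],-1],
    [255,[0,0,0],-1],
    [255,[0,0,0],-1],
    [255,[0,0,0],-1],
    [255,[0,0,0],-1],
    [255,[0,0,0],-1],
    [255,[0,0,0],-1]
  ]
}}

```text
time_s: 4.65
tcp_pos: [0.672, 0.0225, 0.2262]
eef_rot: [180.0, -0.0, -126.0]
contact_force: [0.1, 0.1, 0.5]
gripper_width: 0.0008
```

>>> {"method": "apply_moves", "body": {
  "plan": [
    [255,[0,0,0],-1],
    [255,[0,0,0],-1],
    [255,[0,0,0],-1],
    [255,[0,0,0],-1],
    [255,[0,0,0],-1],
    [255,[0,0,0],-1],
    [255,[0,0,0],-1],
    [255,[0,0,0],-1],
    [255,[0,0,0],-1],
    [255,[0,0,0],-0.27]
  ]
}}

```text
time_s: 5.9
tcp_pos: [0.672, 0.0224, 0.2262]
eef_rot: [180.0, 0.0, -70.5]
contact_force: [-0.2, 0.7, -0.0]
gripper_width: 0.0004
```

```bash
python3 - <<'E'
from plant import get_state, viewer
import cv2,pickle
s=get_state(); d=viewer.capture("wrist"); d["s"]=s; pickle.dump(d,open("b_wrist.pkl","wb")); cv2.imwrite("pics/b_wrist.png",d["frame"]); print(s["joints"],s["eef_rot"])
E
```

```text
[ 1.84824155e+01  2.03388663e+01  3.29065557e-01 -6.20329784e-03
 -7.00263295e+01  9.10009328e+01] [ 1.79963977e+02  6.45909019e-03 -7.05187745e+01]
```

View pics/b_wrist.png

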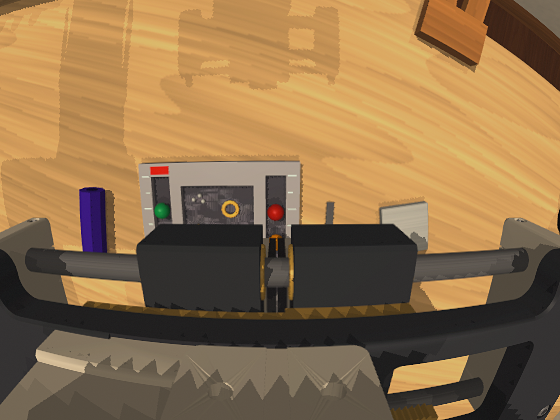

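The wrist picture shows the red bead at (275,213), the far channel end near (276,177), the red bar at (159,170) and green at (162,211). I'll cast these into the board frame as a check.

```bash
cat >> h.py <<'E'
from scipy.spatial.transform import Rotation as Ro
TH=np.radians(19.4); O=np.array([.549,.0553])
def tob(P): 
    c,s=np.cos(TH),np.sin(TH); return (np.atleast_2d(P)[:,:2]-O)@np.array([[c,-s],[s,c]])*1e3
def wrist_plane(d,px,z):
    px=np.atleast_2d(np.array(px,float)); K,M,s=d["K"],d["mount"],d["s"]
    u=(px-K[:2,2]); r=np.hypot(*u.T); th=r/K[0,0]
    v=np.c_[u/np.maximum(r,1e-9)[:,None]*np.sin(th)[:,None],np.cos(th)]
    R=Ro.from_euler("xyz",s["eef_rot"],degrees=True).as_matrix()
    c=R@M[:3,3]+s["tcp_pos"]; w=v@(R@M[:3,:3]).T
    return (c+w*((z-c[2])/w[:,2])[:,None])[:,:2]
E
python3 - <<'E'
from h import *
d=pickle.load(open("b_wrist.pkl","rb"))
print("tcp board",tob(d["s"]["tcp_pos"]))
print("red,green",tob(wrist_plane(d,[(275.5,213),(162,211)],.014)))
print("bar, corners",tob(wrist_plane(d,[(159,170),(140,163),(300,161)],.0125)))
f=d["frame"]; c=f[150:235,130:310]; cv2.imwrite("pics/c.png",cv2.resize(c,None,fx=4,fy=4,interpolation=cv2.INTER_CUBIC))
E
```

```text
tcp board [[105.11676249 -71.86132362]]
red,green [[ 70.09312141 -69.98872735]
 [ 72.26813821  69.84645861]]
bar, corners [[122.93456503  70.45739223]
 [132.30050746  95.38316   ]
 [131.61707404 -98.15317211]]
```

View pics/c.png

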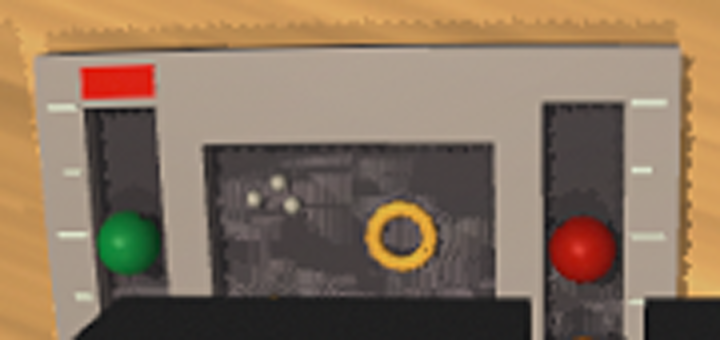

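All of it agrees within about 1 mm, and the far leg is clear behind the red bead. Descending.

>>> {"method": "apply_moves", "body": {
  "plan": [
    [255,[-0.04,0,0.4],0],
    [255,[0,0,0.6],0],
    [255,[0,0,0.7],0],
    [255,[0,0,0.7],0],
    [255,[0,0,0.6],0],
    [255,[0,0,0.6],0],
    [255,[0,0,0.2],0],
    [255,[0,0,0.1],0],
    [255,[0,0,0],0]
  ]
}}

```text
time_s: 7.08
tcp_pos: [0.672, 0.0245, 0.0323]
eef_rot: [-179.9, -0.0, -70.6]
contact_force: [0.3, -0.9, 0.5]
gripper_width: 0.0008
```

>>> {"method": "apply_moves", "body": {
  "plan": [
    [255,[0,0,0.14],0],
    [255,[0,0,0.1],0],
    [255,[0,0,0.06],0],
    [255,[0,0,0.02],0],
    [255,[0,0,0],0]
  ]
}}

```text
time_s: 7.7
tcp_pos: [0.6716, 0.0243, 0.0155]
eef_rot: [180.0, -0.0, -70.6]
contact_force: [1.0, -0.7, 0.2]
gripper_width: 0.0006
```

>>> {"method": "apply_moves", "body": {
  "plan": [
    [255,[0,0.05,-0.01],0],
    [255,[0,0.07,0],0],
    [255,[0,0.07,0],0],
    [255,[0,0.07,0],0],
    [255,[0,0.07,0],0],
    [255,[0,0.07,0],0],
    [255,[0,0.07,0],0],
    [255,[0,0.07,0],0],
    [255,[0,0.07,0],0],
    [255,[0,0.07,0],0],
    [255,[0,0.07,0],0],
    [255,[0,0.07,0],0]
  ]
}}

```text
time_s: 9.2
tcp_pos: [0.6326, 0.0106, 0.0161]
eef_rot: [180.0, -0.0, -70.6]
contact_force: [-1.0, -0.1, -0.5]
gripper_width: 0.0004
```

```bash
cat > look.py <<'E'
from plant import get_state, viewer
from h import *
import sys
s=get_state(); print(s["time_s"],"tcp board",tob(s["tcp_pos"]),s["tcp_pos"][2],s["eef_rot"],s["contact_force"])
print("heading-board",(s["eef_rot"][2]-90-19.4)%360)
t=viewer.capture("top")["frame"][130:280,180:340]; sc=viewer.capture("scene")["frame"][190:315,250:400]
a=cv2.resize(cv2.convertScaleAbs(t,alpha=1.6),(400,375)); b=cv2.resize(cv2.convertScaleAbs(sc,alpha=1.4),(400,333))
b=cv2.copyMakeBorder(b,0,42,0,0,cv2.BORDER_CONSTANT); cv2.imwrite(sys.argv[1],np.hstack([a,b]))
E
python3 look.py pics/l1.png
```

```text
9.2 tcp board [[ 64.03303172 -69.94014185]] 0.016074129535920845 [ 1.79998485e+02 -1.76653495e-04 -7.05572245e+01] [-0.96068678 -0.08055052 -0.50599801]
heading-board 180.04277545299843
```

View pics/l1.png

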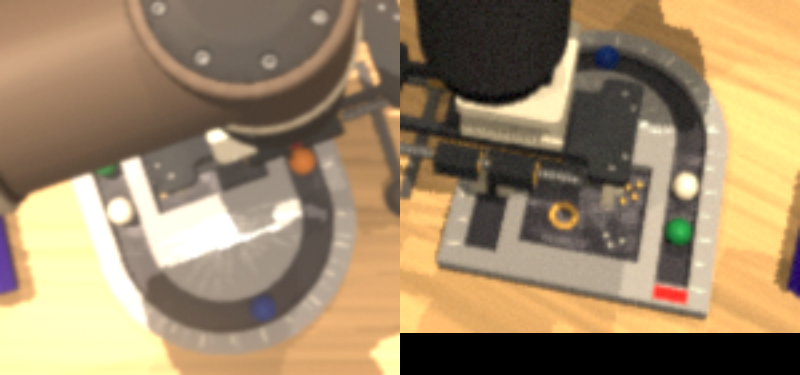

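The far leg behind the fingers is empty and amber is still ahead at (300,160) in the left half, so red is being pushed. Continuing.

>>> {"method": "apply_moves", "body": {
  "plan": [
    [255,[0,0.07,0],0],
    [255,[0,0.07,0],0],
    [255,[0,0.07,0],0],
    [255,[0,0.07,0],0],
    [255,[0,0.07,0],0],
    [255,[0,0.07,0],0],
    [255,[0,0.07,0],0],
    [255,[0,0.07,0],0],
    [255,[0,0.07,0],0],
    [255,[0,0.07,0],0],
    [255,[0,0.07,0],0],
    [255,[0,0.1,0],0]
  ]
}}

```text
time_s: 10.8
tcp_pos: [0.5916, -0.0039, 0.0161]
eef_rot: [-180.0, -0.0, -70.6]
contact_force: [0.7, -0.4, 0.1]
gripper_width: 0.0006
```

```bash
python3 look.py pics/l2.png
```

```text
10.8 tcp board [[ 20.56352674 -69.95618818]] 0.016053538280294846 [-1.79998299e+02 -2.43865393e-04 -7.05533084e+01] [ 0.70197967 -0.39727946  0.11496543]
heading-board 180.0466915692946
```

View pics/l2.png

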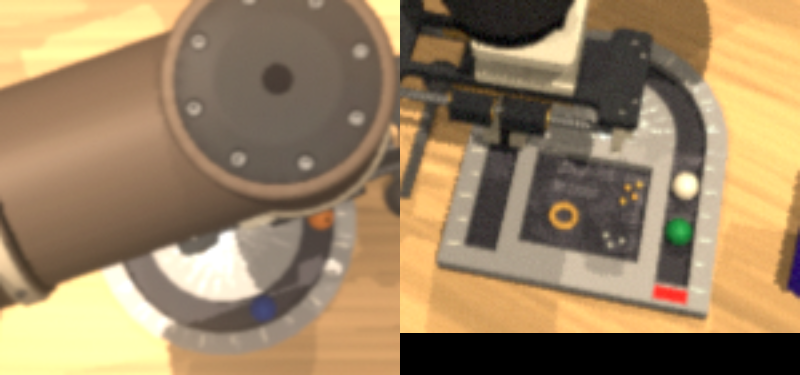

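Amber is entering the bend at (320,217) and blue sits at (263,308). Starting round the bend.

>>> {"method": "apply_moves", "body": {
  "plan": [
    [255,[0,0.02,0],0],
    [255,[0.018,0.074,0],0.5],
    [255,[0.018,0.074,0],0.5],
    [255,[0.018,0.074,0],0.5],
    [255,[0.018,0.074,0],0.5],
    [255,[0.018,0.074,0],0.5],
    [255,[0.018,0.074,0],0.5],
    [255,[0.018,0.074,0],0.5],
    [255,[0.018,0.074,0],0.5],
    [255,[0.018,0.074,0],0.5],
    [255,[0.018,0.074,0],0.5]
  ]
}}

```text
time_s: 12.28
tcp_pos: [0.5555, -0.0168, 0.0161]
eef_rot: [-180.0, 0.0, -100.7]
contact_force: [-0.2, -0.6, 1.6]
gripper_width: 0.0003
```

```bash
cat >> look.py <<'E'
h=np.radians((s["eef_rot"][2]-90-19.4)%360); p=tob(s["tcp_pos"])[0]+19.5*np.array([np.cos(h),np.sin(h)])
print("virtual bead",p,"r",np.hypot(*p),"tangent heading",(np.degrees(np.arctan2(p[1],p[0]))-90)%360)
E
python3 look.py pics/l3.png
```

```text
12.275 tcp board [[-17.82614013 -70.12649223]] 0.016069800208781775 [-1.79991634e+02  2.88072215e-03 -1.00656830e+02] [-0.21894278 -0.57549912  1.55363544]
heading-board 149.94317036225056
virtual bead [-34.70395652 -60.35974692] r 69.6251653257053 tangent heading 150.1031655447124
```

View pics/l3.png

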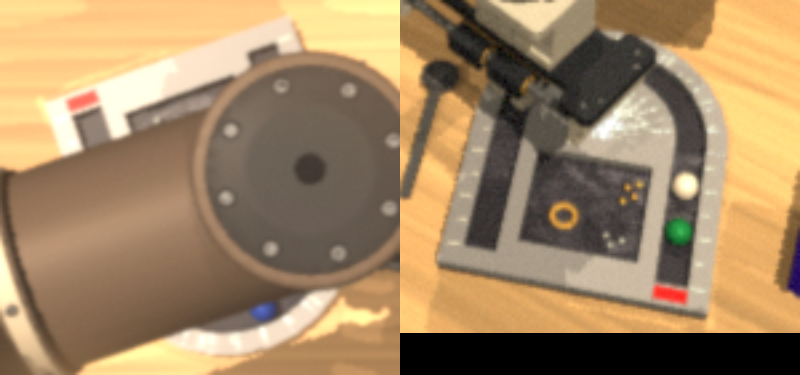

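Tracking is within 0.5 mm, the far leg is empty, and blue (263,308) hasn't been touched yet. Continuing.

>>> {"method": "apply_moves", "body": {
  "plan": [
    [255,[0.02,0.074,0],0.5],
    [255,[0.02,0.074,0],0.5],
    [255,[0.018,0.074,0],0.5],
    [255,[0.018,0.074,0],0.5],
    [255,[0.018,0.074,0],0.5],
    [255,[0.018,0.074,0],0.5],
    [255,[0.018,0.074,0],0.5],
    [255,[0.018,0.074,0],0.5],
    [255,[0.018,0.074,0],0.5],
    [255,[0.018,0.074,0],0.5]
  ]
}}

```text
time_s: 13.62
tcp_pos: [0.5186, -0.01, 0.0161]
eef_rot: [-180.0, 0.0, -130.6]
contact_force: [-0.1, -0.8, 0.3]
gripper_width: 0.0005
```

```bash
python3 look.py pics/l4.png
```

```text
13.625 tcp board [[-50.37504285 -51.54261098]] 0.016139992495912383 [-1.79987064e+02  1.48538107e-02 -1.30567424e+02] [-0.11771788 -0.84931989  0.29568507]
heading-board 120.03257617247198
virtual bead [-60.13464285 -34.66066181] r 69.40847749159181 tangent heading 119.95847158369648
```

View pics/l4.png

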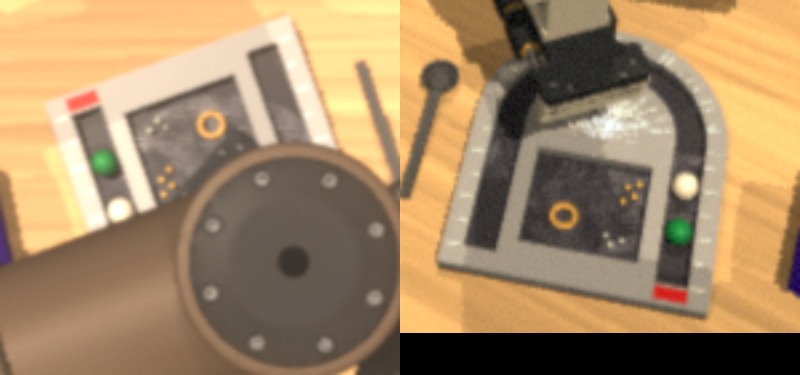

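The arm hides the beads, but nothing is left behind and the forces are low. Continuing.

>>> {"method": "apply_moves", "body": {
  "plan": [
    [255,[0.022,0.074,0],0.5],
    [255,[0.022,0.074,0],0.5],
    [255,[0.02,0.074,0],0.5],
    [255,[0.018,0.074,0],0.5],
    [255,[0.018,0.074,0],0.5],
    [255,[0.018,0.074,0],0.5],
    [255,[0.018,0.074,0],0.5],
    [255,[0.018,0.074,0],0.5],
    [255,[0.018,0.074,0],0.5],
    [255,[0.018,0.074,0],0.5]
  ]
}}

```text
time_s: 14.98
tcp_pos: [0.4897, 0.014, 0.0162]
eef_rot: [-180.0, 0.0, -160.5]
contact_force: [-0.6, -0.3, -0.1]
gripper_width: 0.0005
```

```bash
python3 look.py pics/l5.png
```

```text
14.975 tcp board [[-69.66304889 -19.24902926]] 0.01615131689795038 [-1.79997690e+02  2.11251601e-02 -1.60520692e+02] [-0.60858478 -0.28833944 -0.06176037]
heading-board 90.07930832941071
virtual bead [-69.69004062   0.25095206] r 69.69049245249494 tangent heading 89.79368025033861
```

View pics/l5.png

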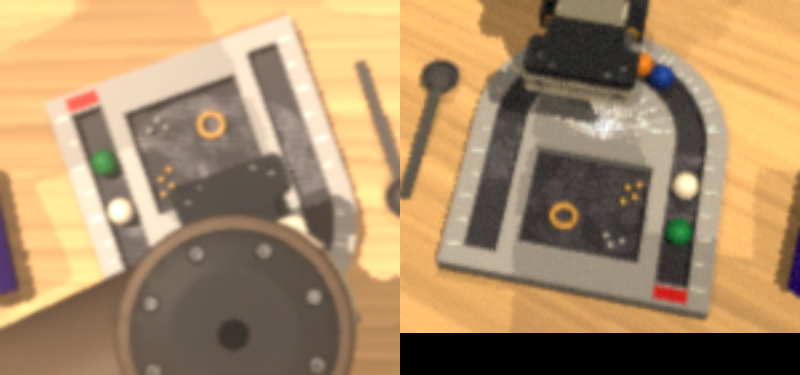

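The scene half shows amber (645,65) and blue (662,75) adjacent, just ahead of the gripper at the middle of the bend. Continuing.

>>> {"method": "apply_moves", "body": {
  "plan": [
    [255,[0.02,0.074,0],0.5],
    [255,[0.02,0.074,0],0.5],
    [255,[0.018,0.074,0],0.5],
    [255,[0.018,0.074,0],0.5],
    [255,[0.018,0.074,0],0.5],
    [255,[0.018,0.074,0],0.5],
    [255,[0.018,0.074,0],0.5],
    [255,[0.018,0.074,0],0.5],
    [255,[0.018,0.074,0],0.5],
    [255,[0.018,0.074,0],0.5]
  ]
}}

```text
time_s: 16.32
tcp_pos: [0.4768, 0.0494, 0.0161]
eef_rot: [180.0, 0.0, 169.5]
contact_force: [-0.3, -0.5, 0.9]
gripper_width: 0.0006
```

```bash
python3 look.py pics/l6.png
```

```text
16.325 tcp board [[-70.0328889   18.35485515]] 0.01612431103496501 [1.79994789e+02 1.18737734e-02 1.69510150e+02] [-0.34215472 -0.49470673  0.86828748]
heading-board 60.11014987159201
virtual bead [-60.31537273  35.26106347] r 69.86620631472636 tangent heading 59.68895056868672
```

View pics/l6.png

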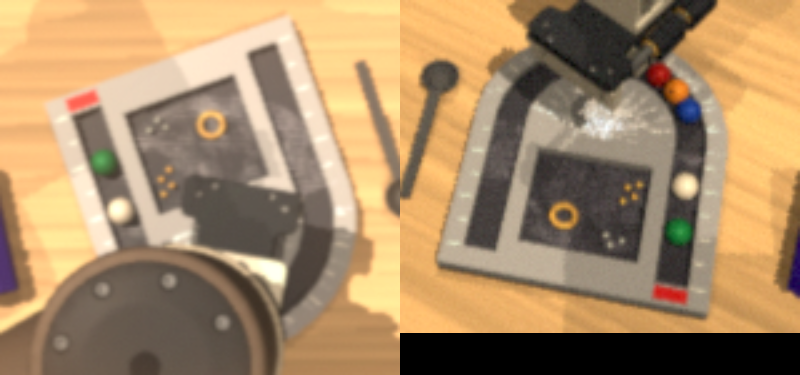

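Red (657,74), amber (677,92) and blue (690,110) are in one chain ahead of the fingers, with white and green untouched. Continuing.

>>> {"method": "apply_moves", "body": {
  "plan": [
    [255,[0.018,0.074,0],0.5],
    [255,[0.018,0.074,0],0.5],
    [255,[0.018,0.074,0],0.5],
    [255,[0.018,0.074,0],0.5],
    [255,[0.018,0.074,0],0.5],
    [255,[0.018,0.074,0],0.5],
    [255,[0.018,0.074,0],0.5],
    [255,[0.018,0.074,0],0.5],
    [255,[0.018,0.074,0],0.5],
    [255,[0.018,0.074,0],0.5]
  ]
}}

```text
time_s: 17.68
tcp_pos: [0.4835, 0.0863, 0.0161]
eef_rot: [180.0, 0.0, 139.5]
contact_force: [-0.9, -0.3, -0.1]
gripper_width: 0.0004
```

```bash
python3 look.py pics/l7.png
```

```text
17.675 tcp board [[-51.4610007   50.95470165]] 0.016077058893191484 [1.79996935e+02 2.49365900e-03 1.39527899e+02] [-0.87204389 -0.32659915 -0.09187757]
heading-board 30.127898802411558
virtual bead [-34.59531187  60.74237453] r 69.90330225894317 tangent heading 29.663314510876504
```

View pics/l7.png

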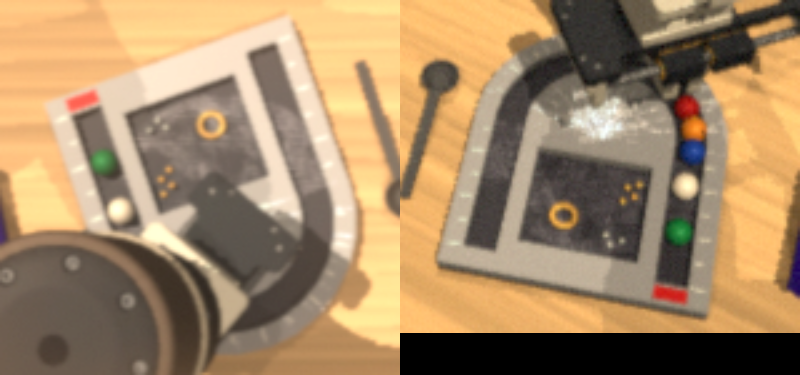

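>>> {"method": "apply_moves", "body": {
  "plan": [
    [255,[0.018,0.074,0],0.5],
    [255,[0.018,0.074,0],0.5],
    [255,[0.018,0.074,0],0.5],
    [255,[0.018,0.074,0],0.5],
    [255,[0.018,0.074,0],0.5],
    [255,[0.018,0.074,0],0.5],
    [255,[0.018,0.074,0],0.5],
    [255,[0.018,0.074,0],0.5],
    [255,[0.018,0.074,0],0.5],
    [255,[0.018,0.074,0],0.52]
  ]
}}

```text
time_s: 19.02
tcp_pos: [0.5078, 0.1148, 0.016]
eef_rot: [-180.0, 0.0, 109.4]
contact_force: [-0.2, -0.1, -0.4]
gripper_width: 0.0006
```

```bash
python3 look.py pics/l8.png
```

```text
19.025 tcp board [[-19.10693604  69.78228134]] 0.016038648704495943 [-1.79993437e+02  1.36083739e-03  1.09412303e+02] [-0.24318867 -0.05346923 -0.35191523]
heading-board 0.012303382355788983
virtual bead [ 0.39306351 69.78646866] r 69.78757559209097 tangent heading 359.6772921375634
```

View pics/l8.png

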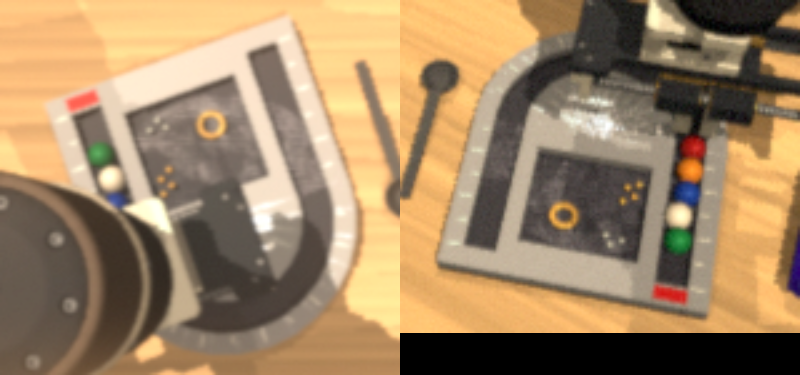

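All five form one chain. Now the last ~24 mm, slowing down towards the wall.

>>> {"method": "apply_moves", "body": {
  "plan": [
    [255,[0,0.05,0],0],
    [255,[0,0.05,0],0],
    [255,[0,0.05,0],0],
    [255,[0,0.05,0],0],
    [255,[0,0.05,0],0],
    [255,[0,0.04,0],0],
    [255,[0,0.03,0],0],
    [255,[0,0.03,0],0],
    [255,[0,0.02,0],0],
    [255,[0,0.02,0],0],
    [255,[0,0.02,0],0],
    [255,[0,0,0],0]
  ]
}}

```text
time_s: 20.62
tcp_pos: [0.5271, 0.1218, 0.0161]
eef_rot: [180.0, -0.0, 109.3]
contact_force: [-0.0, -0.0, 0.0]
gripper_width: 0.0003
```

```bash
python3 look.py pics/l9.png
```

```text
20.625 tcp board [[ 1.45270154 69.98984777]] 0.016055128305107254 [ 1.79994933e+02 -1.04167536e-03  1.09324251e+02] [-0.01513823 -0.03992334  0.03373743]
heading-board 359.92425106781593
virtual bead [20.9526845  69.96406744] r 73.03414079079256 tangent heading 343.328209493205
```

View pics/l9.png

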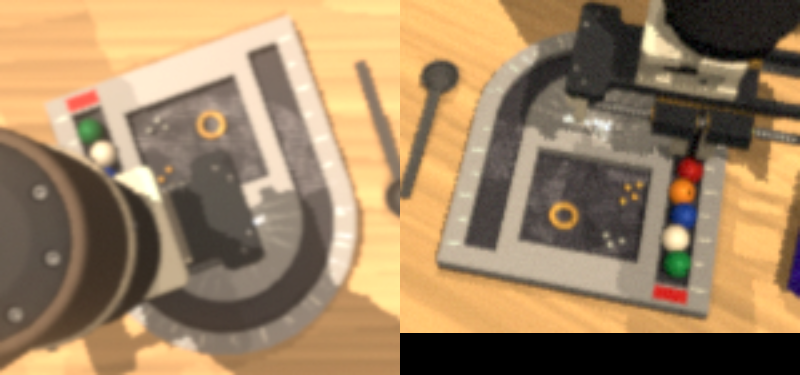

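Nearly there, with no force yet. I'll push in 0.5–1 mm steps and watch the force.

>>> {"method": "apply_moves", "body": {
  "plan": [
    [255,[0,0.02,0],0],
    [255,[0,0.02,0],0],
    [255,[0,0.01,0],0],
    [255,[0,0.01,0],0],
    [255,[0,0,0],0]
  ]
}}

```text
time_s: 21.35
tcp_pos: [0.5299, 0.1227, 0.016]
eef_rot: [-180.0, 0.0, 109.3]
contact_force: [-0.2, 0.2, -0.8]
gripper_width: 0.0004
```

```bash
cat > beads.py <<'E'
from plant import get_state, viewer
from h import *
d=viewer.capture("scene"); f=d["frame"]; hsv=cv2.cvtColor(f,cv2.COLOR_BGR2HSV)
s=get_state(); print("tcp",tob(s["tcp_pos"]),s["contact_force"],s["time_s"])
m0=np.zeros(f.shape[:2],np.uint8); m0[195:312,255:385]=255
for n,(lo,hi) in dict(green=((45,90,40),(85,255,255)),white=((15,20,120),(40,85,255)),blue=((105,120,50),(118,255,255)),amber=((11,170,110),(22,255,255)),red=((0,170,60),(6,255,255))).items():
    m=cv2.inRange(hsv,lo,hi)&m0
    cs,_=cv2.findContours(m,cv2.RETR_EXTERNAL,cv2.CHAIN_APPROX_NONE)
    for c in sorted(cs,key=cv2.contourArea)[-3:]:
        if cv2.contourArea(c)<20: continue
        (x,y),r=cv2.minEnclosingCircle(c); print(n,round(x,1),round(y,1),round(r,1),"board mm",np.round(tob(ray_plane(d,[(x,y)],.014)),1))
E
python3 beads.py
```

```text
tcp [[ 4.38882779 69.96742639]] [-0.24456777  0.29501848  1.00151894] 21.4
green 353.6 289.9 5.3 board mm [[101.5  71.1]]
white 353.0 280.0 4.5 board mm [[81.  67.5]]
white 349.6 204.2 10.3 board mm [[-97.2  37.8]]
white 304.2 256.9 50.3 board mm [[ 50.4 -34.4]]
blue 356.1 271.7 4.7 board mm [[61.9 71.2]]
amber 355.4 262.5 4.4 board mm [[42.  67.4]]
red 350.5 300.0 5.9 board mm [[123.3  68. ]]
red 358.0 255.0 4.5 board mm [[24.  70.5]]
```

>>> {"method": "apply_moves", "body": {
  "plan": [
    [255,[0,0.01,0],0],
    [255,[0,0.01,0],0],
    [255,[0,0,0],0]
  ]
}}

```text
time_s: 21.78
tcp_pos: [0.5309, 0.1231, 0.0161]
eef_rot: [180.0, -0.0, 109.3]
contact_force: [0.6, -1.0, -0.2]
gripper_width: 0.0004
```

```bash
python3 beads.py
```

```text
tcp [[ 5.3688195  69.96398398]] [ 0.78521756 -0.74245003 -0.59182714] 21.825
green 353.5 290.3 5.1 board mm [[102.5  71.1]]
white 352.7 280.7 4.6 board mm [[82.7 67.2]]
white 349.0 204.5 10.4 board mm [[-96.3  36.7]]
white 304.2 256.9 50.3 board mm [[ 50.4 -34.4]]
blue 356.0 272.4 4.7 board mm [[63.6 71.2]]
amber 355.1 263.0 4.4 board mm [[43.1 67. ]]
red 350.7 300.6 5.9 board mm [[124.4  68.5]]
red 358.1 255.6 4.8 board mm [[25.4 70.8]]
```

>>> {"method": "apply_moves", "body": {
  "plan": [
    [255,[0,0.01,0],0],
    [255,[0,0,0],0]
  ]
}}

```text
time_s: 22.08
tcp_pos: [0.5313, 0.1232, 0.0161]
eef_rot: [180.0, -0.0, 109.3]
contact_force: [0.9, -0.0, -0.5]
gripper_width: 0.0006
```

>>> {"method": "apply_moves", "body": {
  "plan": [
    [255,[0,0.01,0],0],
    [255,[0,0,0],0]
  ]
}}

```text
time_s: 22.32
tcp_pos: [0.5318, 0.1234, 0.0161]
eef_rot: [180.0, 0.0, 109.3]
contact_force: [0.9, 0.0, -0.4]
gripper_width: 0.0005
```

```bash
python3 beads.py;  python3 look.py pics/l10.png
```

```text
tcp [[ 6.37121556 69.97016008]] [ 0.19391508 -0.69184096  0.2226778 ] 22.375
green 353.6 290.8 5.2 board mm [[103.4  71.4]]
white 353.0 281.0 4.5 board mm [[83.2 67.8]]
white 349.0 204.5 10.7 board mm [[-96.3  36.7]]
white 304.2 256.9 50.3 board mm [[ 50.4 -34.4]]
blue 356.0 272.6 4.8 board mm [[64.1 71.3]]
amber 355.4 263.4 4.4 board mm [[44.  67.7]]
red 350.5 301.0 5.9 board mm [[125.3  68.3]]
red 358.3 255.7 4.6 board mm [[25.5 71.2]]
22.375 tcp board [[ 6.37121556 69.97016008]] 0.016031195232748856 [-1.79998842e+02  5.97266073e-04  1.09325322e+02] [ 0.19391508 -0.69184096  0.2226778 ]
heading-board 359.925321507152
virtual bead [25.87119899 69.94474407] r 74.57604280143906 tangent heading 339.70154740389825
```

View pics/l10.png

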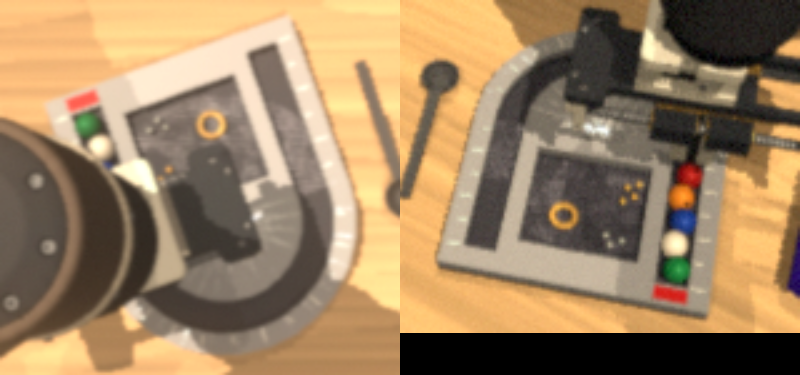

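The row sits by the red end, zig-zagging slightly between the walls. The red bead's centre is at x ≈ 25.5–26 (limit 19). Backing off, lifting and checking.

>>> {"method": "apply_moves", "body": {
  "plan": [
    [255,[0,-0.02,0],0],
    [255,[0,-0.06,0],0],
    [255,[0,-0.1,0],0],
    [255,[0,-0.1,-0.1],0],
    [255,[0,0,-0.5],0],
    [255,[0,0,-0.8],0],
    [255,[0,0,-0.9],0],
    [255,[0,0,-0.9],0],
    [255,[-0.9,0,-0.5],0],
    [255,[-0.9,0,0],0],
    [255,[-0.9,0,0],0],
    [255,[-0.9,0,0],0]
  ]
}}

```text
time_s: 23.98
tcp_pos: [0.5781, -0.0524, 0.2017]
eef_rot: [180.0, 0.0, 109.3]
contact_force: [0.7, 0.8, 0.2]
gripper_width: 0.0005
```

>>> {"method": "apply_moves", "body": {
  "plan": [
    [255,[-0.9,0,0],0],
    [255,[-0.9,0,0],0],
    [255,[-0.9,0,0],0],
    [255,[-0.9,0,0],0],
    [255,[0,0,0],0]
  ]
}}

```text
time_s: 24.6
tcp_pos: [0.6375, -0.2236, 0.2004]
eef_rot: [-179.9, -0.0, 109.1]
contact_force: [-0.3, 0.6, 0.0]
gripper_width: 0.0003
```

```bash
python3 beads.py;  python3 look.py pics/l11.png; python3 - <<'E'
from h import *
from plant import viewer
d=viewer.capture("top"); pickle.dump(d,open("z_top.pkl","wb"))
a=pickle.load(open("a_top.pkl","rb"))["frame"][120:290,150:420]; b=d["frame"][120:290,150:420]
cv2.imwrite("pics/l12.png",np.vstack([cv2.resize(x,None,fx=1.75,fy=1.75,interpolation=cv2.INTER_CUBIC) for x in (a,b)]))
cv2.imwrite("pics/l13.png",cv2.resize(cv2.convertScaleAbs(d["frame"][150:240,190:280],alpha=1.6),None,fx=6,fy=6,interpolation=cv2.INTER_CUBIC))
E
```

```text
tcp [[  -9.02069455 -291.03464949]] [ 0.52212762  0.33475272 -0.0951322 ] 24.65
green 353.5 290.5 5.1 board mm [[102.8  71.2]]
white 353.0 281.0 4.5 board mm [[83.2 67.8]]
white 315.2 255.6 60.1 board mm [[ 42.9 -13.4]]
blue 356.0 272.6 4.8 board mm [[64.1 71.3]]
amber 355.4 263.3 4.6 board mm [[43.7 67.6]]
red 350.7 300.6 5.9 board mm [[124.4  68.5]]
red 358.3 255.7 4.6 board mm [[25.5 71.2]]
24.65 tcp board [[  -9.02069455 -291.03464949]] 0.20053595166658364 [-1.79951464e+02 -3.06412722e-02  1.09185092e+02] [ 0.52212762  0.33475272 -0.0951322 ]
heading-board 359.7850921311451
virtual bead [  10.47916828 -291.10779089] r 291.2963420386729 tangent heading 182.06161769913095
```

View pics/l12.png

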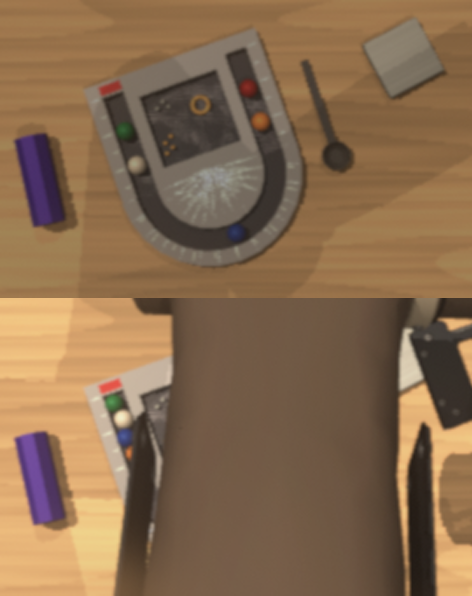

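View pics/l13.png

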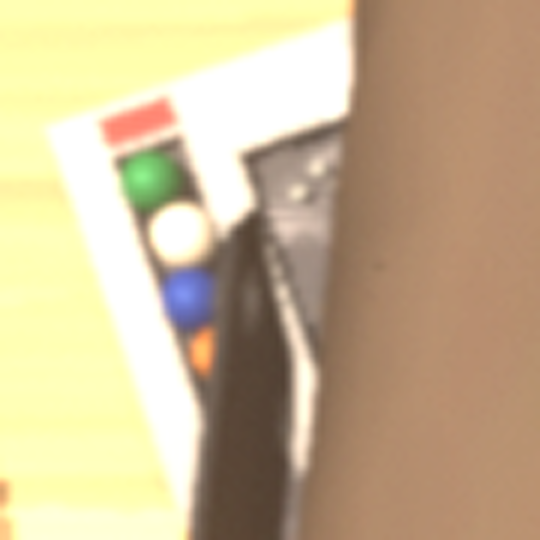

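The row held still after the lift. I'll swing the arm further right so the top camera sees everything.

>>> {"method": "apply_moves", "body": {
  "plan": [
    [255,[-0.9,0,0],0],
    [255,[-0.9,-0.2,0],0],
    [255,[-0.9,-0.4,0],0],
    [255,[-0.9,-0.4,0],0],
    [255,[-0.9,-0.4,0],0],
    [255,[-0.9,-0.4,0],0],
    [255,[-0.9,-0.4,0],0],
    [255,[0,0,0],0]
  ]
}}

```text
time_s: 25.8
tcp_pos: [0.6369, -0.5568, 0.1999]
eef_rot: [-179.9, -0.0, 109.2]
contact_force: [-0.1, 0.3, 0.5]
gripper_width: 0.0009
```

```bash
python3 beads.py; python3 - <<'E'
from h import *
from plant import viewer
d=viewer.capture("top"); pickle.dump(d,open("z_top.pkl","wb"))
a=pickle.load(open("a_top.pkl","rb"))["frame"][120:290,150:420]; b=d["frame"][120:290,150:420]
cv2.imwrite("pics/l14.png",np.vstack([cv2.resize(x,None,fx=1.75,fy=1.75,interpolation=cv2.INTER_CUBIC) for x in (a,b)]))
hsv=cv2.cvtColor(d["frame"],cv2.COLOR_BGR2HSV); m0=np.zeros(hsv.shape[:2],np.uint8); m0[175:245,205:250]=255
for n,(lo,hi) in dict(green=((45,80,30),(85,255,255)),blue=((100,90,40),(125,255,255)),amber=((8,170,120),(22,255,255)),red=((0,150,50),(6,255,255)),white=((12,20,130),(32,85,255))).items():
    cs,_=cv2.findContours(cv2.inRange(hsv,lo,hi)&m0,cv2.RETR_EXTERNAL,cv2.CHAIN_APPROX_NONE)
    for c in cs:
        if cv2.contourArea(c)>8:
            (x,y),r=cv2.minEnclosingCircle(c); print("top",n,round(x,1),round(y,1),round(r,1),np.round(tob(ray_plane(d,[(x,y)],.014)),1))
E
```

```text
tcp [[-119.07855767 -605.0909419 ]] [-0.51066227  0.68746692  0.14910667] 25.85
green 353.5 290.9 5.3 board mm [[103.7  71.3]]
white 353.0 281.0 4.5 board mm [[83.2 67.8]]
white 313.5 214.5 32.6 board mm [[-54.7 -34. ]]
white 323.5 241.5 27.6 board mm [[ 7.1 -2.4]]
blue 356.0 272.6 4.8 board mm [[64.1 71.3]]
amber 355.3 263.3 4.3 board mm [[43.9 67.4]]
amber 310.5 270.9 4.9 board mm [[ 78.6 -16.4]]
red 350.5 301.0 5.9 board mm [[125.3  68.3]]
red 358.5 255.5 4.7 board mm [[24.9 71.6]]
top green 214.3 179.3 4.4 [[104.   73.2]]
top blue 221.0 199.0 3.6 [[64.8 73.5]]
top amber 225.6 207.4 3.7 [[47.  70.6]]
top red 228.0 218.5 4.9 [[25.9 73.2]]
top white 210.5 197.0 2.7 [[75.  90.9]]
top white 219.0 188.0 3.6 [[85.5 70.3]]
```

View pics/l14.png

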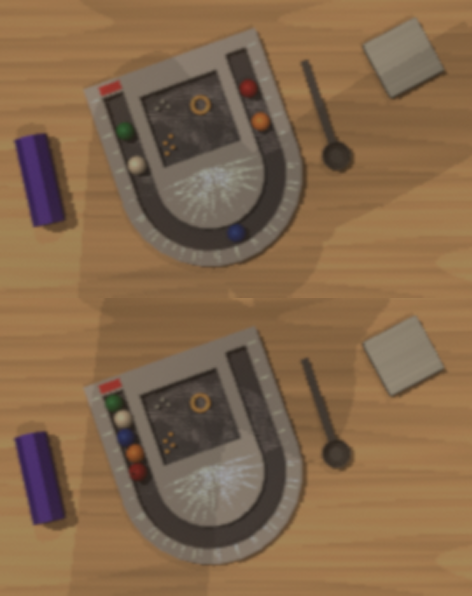

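```bash
python3 -c "
from plant import close_job; print(close_job())"
```

```text
the job is handed in; nothing more can be done
None
```

All five beads are pushed into a row at the red end, and the job was handed in at about 26 s of the 54 s allowed. No verdict was reported. I went in behind the red bead with shut fingers about 3.5 mm over the board and traced the far leg, the bend and the marked leg. I then backed off and lifted clear.

- **Row:** From the wall, the order is green, white, blue, amber, red. The last two camera views put green's centre at board x ≈ 104 mm and red's at 25–26 mm, against a limit of 19 mm. That puts the farthest bead about 90 mm from the end wall, with at most 1–2 mm of play left in the row.
- **Force:** The sensed wrist force at the end of each pushing call stayed within noise, about 2 N. I never felt a firm stop at the wall, so I judged the row closed from position alone.
- **Other things:** In the before and after top pictures, the wax tube, spoon, bench block and clasp ring look unmoved. I did not measure them separately.
- **Disagreement between views:** The beads' sideways positions read y = 67–72 mm in the scene view and 70–73.5 mm in the top view. That is within the calibration error. The channel itself holds the beads to 68–72 mm, where they sit in a slight zig-zag.

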